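Click a speed selector round to the pinned speed and confirm it

ROBOT

A 7-joint arm with a two-finger parallel gripper is mounted at the origin on a cart in front of the work surface, level with it; the furniture and walls round the work are solid. World frame = base frame: x ahead of the robot, y to its left, z up, the work surface at z = 0. Lengths are in m, angles in rad, forces in N, time in s.
With the tool pointing down it reaches from about 0.425 to 0.825 m from the base axis. Payload 3.6 kg.
Tool frame: the origin (TCP) lies between the finger pads; the fingertips stand ahead of it and the grasp point (between the pads) lies 6 mm ahead of it (bot.tip_extent is the z of the fingertips in the tool frame, in m); z points along the fingers, y is the line along which they close (so a half turn about z gives the same grasp; the last joint's range is limited). The gripper opens to 85 mm and grips with 20 to 120 N. Pads are 22 mm wide; open, the fingers measure 114 mm over their backs; the gripper's body (76 mm by 85 mm) begins 54 mm behind the grasp point. The pads swing forward as they close: fully open they stand 13 mm farther back than shut.
Start: joints at [-0.026, 0.615, -0.013, 1.423, 0.008, 1.103, -0.04], TCP at [0.65, 0, 0.256] pointing down, gripper open.
Joint ranges: [-3.12, 3.12], [-0.3, 2.06], [-1.34, 1.32], [0.26, 2.42], [-1.36, 4.5], [0.01, 1.98], [-2.84, 2.84]. Speed limits (rad/s): [2.79, 2.79, 3.14, 3.14, 3.14, 3.14, 3.14].

INTERFACE

Orientations are given as a unit quaternion [w, x, y, z].
In Python, from cell import bot gives the robot as it stands.
- The arm moves only by the tool arm_command, never from a script. Its argument "commands" is a list of rows, each a list of 7 numbers: the closure, from 0 (fully open) to 1 (shut), then the shift along the tool's x, y, z in mm, then the turn, a rotation vector about the tool's x, y, z in rad. In form: [[claw, tx, ty, tz, ax, ay, az], ...]. A call has 1 to 8 rows; each row shifts and turns the commanded pose from where the row before left it, along the tool's axes as they then stand; what a row does not reach is not made up. A row lasts 1/10 s, in which the tool goes at most 50 mm and 8.59 degrees, less where a joint would pass 70% of its speed; a pose out of reach is approached as far as the arm can. A call is refused whole if a number of a shift passes 50 or a number of a turn 0.15, either way. A call with a gripper value outside its range is refused whole. The fingers move at their own pace and stop on an object; the grip force is fixed at half the most. Time passes only in rows, so rows that do not move let the fingers close. It gives the time, the measured TCP pose, the force, the opening and the grip force at its end, in the units of the state.
- bot.get_obs(): the state, without advancing time (a new reading comes with each control period).
- bot.capture(name): name is "scene" or "side" or "wrist"; returns a dict with "pixels" (384x512x3 uint8, red, green, blue), "depth" (384x512 float32, m along the optical axis (not along the pixel's ray), 0 where there is no reading), "K" (3x3 intrinsics, pixels), "world_from_camera" (4x4, takes a point from camera to world coordinates). Camera axes: x right, y down, z forward; pixel columns grow to the right and rows downward; lengths in m; the calibration is good to about 2 mm. A picture is of the moment at which its call begins.
- bot.hand_in(): hands the job in; it is judged then, once.
The state is a dict: "time": time; "joints": joint angles; "qvel": joint speeds; "joint_efforts": joint torques, N m; "eef_pos": TCP position; "tool_rot": TCP orientation; "contact_force": force on the tool from outside, world axes, zero at the start; "torque": the same for the moment, N m; "width": finger opening in m; "finger_force": force on a finger pad.
Only numpy, scipy, OpenCV 4.12 (cv2) and the standard library are available. Lean on these libraries where they do the work, as an engineer would, in place of code of your own. Each camera call takes 0.05 s, during which the arm holds its last target. There are 200 camera calls.

TASK

On the lathe's speed control box, nudge the selector clockwise (seen from above) with a fingertip, click by click, until it rests in the position whose hole carries the standing steel pin; do not run on past the pin. Only then press the round push button on the box fully down and let it spring back. Push the selector's fin gently from one side only, never pinch it between the fingers, and leave the wooden blocks and the abrasive roll beside the box alone.

Things in the scene. Friction and masses are not known exactly. Their poses are not given: they have to be found in the camera images.
- control_box: fixed grey metal box with aluminium top plate, 216 x 172 x 45 mm, on the bench. Origin: centre of its underside; x points from the push-button side to the selector side, z up; top plate 45 mm above the origin. The selector's vertical axis stands at x = +18 mm, y = 0. The six selector positions lie at +75, +45, +15, -15, -45, -75 degrees from the box's x axis.
- selector (a joint): angle of the selector (rad), growing clockwise from above: 0 at position 0 (+75 degrees), 0.524 more at each position, 2.618 at position 5; stops 0.12 beyond the ends. A spring detent holds each position; 2 to 4 N on the fin brings it over the hump midway, then it springs on by itself to the middle of the next. Starts at position 0 or 1, rarely balanced on the hump between them.
- selector_axis (a point): point on the selector's vertical axis, at the upper face of its round black dial (108 mm wide, upper face 12 mm above the top plate). Its x axis turns with the selector and points where the selector points, z up; the pin therefore lies at negative y in this frame until the selector has reached it.
- selector_mark (a point): the point at which the selector points now (black nose and white line), on the ring of six holes, 68 mm from the axis, level with the top plate. The holes, one per position, are 30 degrees apart; five carry flat steel plugs, 11 mm wide and 2.5 mm high, one the standing pin.
- fin_top (a point): middle of the top edge of the selector's upright grip fin, 40 mm from the axis and 46 mm above the top plate. The fin is a radial aluminium plate 10 mm thick, from 16 to 52 mm from the axis, standing on the dial, 34 mm high. Its side on the anticlockwise side (fin_behind) is the one to push; the clockwise side is fin_ahead.
- speed_pin: steel pin 10 mm thick (foot 13 mm) standing 20 mm high, fixed in the hole of the wanted speed, one of positions 2 to 5; origin at its foot, on the top plate.
- set_button (a joint): travel of the push button (m): 0 up, 0.006 fully down; sprung, 1.5 N to start and 5 N fully down.
- set_button_top (a point): centre of the upper face of the round black push button, 28 mm wide, in a steel collar 44 mm wide; it lies at x = -76 mm, y = 0 on the box, 22 mm above the top plate (10 mm above the collar).
- block_23: loose tapered wooden block 28 x 51 x 64 mm standing on the bench left of the box; origin at its underside. To be left alone.
- block_24: loose tapered wooden block 28 x 50 x 64 mm standing on the bench right of the box; origin at its underside. To be left alone.
- abrasive_roll: loose dark roll of abrasive, 69 mm wide, 50 mm high, on the bench behind the selector end of the box; origin at its underside. To be left alone.

How it is judged:
On the way, in this order (a step that is already met when the one before it is completed fails the run):
1. the selector rests in the pinned position (horizontal distance between selector_mark and speed_pin below 0.01 m and velocity of joint selector between -0.2 and 0.2 rad/s), for 0.2 s.
2. the button is pressed down with the selector in that position (horizontal distance between selector_mark and speed_pin below 0.01 m and value of joint set_button above 0.0045 m), for 0.05 s.
At the end, for the whole second after the job is handed in: the selector rests in the pinned position (its mark within 10 mm of the pin, sideways), the button has been pressed at least 4.5 mm after that and is up again (under 1 mm), and the blocks and the roll stand within 15 mm of where they began (horizontal distance between selector_mark and speed_pin below 0.01 m and value of joint set_button below 0.001 m and velocity of joint selector between -0.05 and 0.05 rad/s and distance of each of block_23, block_24, abrasive_roll from where it was at the start of the episode below 0.015 m); the robot touches nothing.
It fails at once if the selector runs past the pin (by more than 25 mm on the ring of holes, that is over the next hump) (y of speed_pin in the frame of selector_axis above 0.025 m).
It fails at once if the button is pressed (over 3 mm) while the selector is not at the pin (not (horizontal distance between selector_mark and speed_pin below 0.01 m) and value of joint set_button above 0.003 m).
It fails at once if the fin is pinched: both its sides pressed by the fingers at once (contact force between the fingers and fin_behind above 0.5 N and contact force between the fingers and fin_ahead above 0.5 N).
It fails at once if the fin is pushed hard, over 20 N (contact force between the fingers and fin_behind above 20 N or contact force between the fingers and fin_ahead above 20 N).
It fails at once if a block or the roll is moved over 15 mm or lifted (distance of any of block_23, block_24, abrasive_roll from where it was at the start of the episode above 0.015 m).
It also fails if it takes over 58 s, if anything falls off the work surface, if the arm or the gripper's body presses on something with over 40 N, if the wrist force passes 120 N, or if a joint passes its speed limit or range.

## Working session

There is one attempt and no reset: what is moved stays moved. The work goes in short steps, Python scripts to look and compute and a tool call to move; the robot and the scene stay as the last step left them, time stands still between calls to the robot, and variables do not carry over. Pictures are saved under pics/ and viewed, at most 13 in all, crops included, and the job is handed in when it is done.

Besides the shell and the picture viewer there is one more tool, called after "Request:" in YAML: its name, and indented under it one key for each argument. arm_command: Moves the arm, as the interface text tells. Its arguments: {"type":"object","properties":{"commands":{"type":"array","items":{"type":"array","items":{"type":"number"}}}},"required":["commands"]}

```bash
mkdir -p pics; cat > h.py <<'E'
from cell import bot
import numpy as np, cv2
def snap(cam,name):
    d=bot.capture(cam); np.savez(''+name+'.npz',**d)
    cv2.imwrite('pics/'+name+'.png',d['pixels'][:,:,::-1]); return d
def pts(d):
    K=d['K'];z=d['depth'];v,u=np.mgrid[:z.shape[0],:z.shape[1]]
    P=np.stack([(u-K[0,2])/K[0,0]*z,(v-K[1,2])/K[1,1]*z,z],-1)
    T=d['world_from_camera'];return P@T[:3,:3].T+T[:3,3]
def ray(d,u,v,h):
    K=d['K'];T=d['world_from_camera'];r=T[:3,:3]@np.array([(u-K[0,2])/K[0,0],(v-K[1,2])/K[1,1],1]);c=T[:3,3]
    return c+r*(h-c[2])/r[2]
E
python3 - <<'E'
from h import *
a=snap('scene','s1');b=snap('wrist','w1')
o=bot.get_obs();print(o['time'],o['eef_pos'],o['tool_rot'],bot.tip_extent)
cv2.imwrite('pics/both.png',cv2.resize(np.vstack([a['pixels'],b['pixels']])[:,:,::-1],None,fx=.78,fy=.78))
for d in(a,b):print(d['world_from_camera'].round(3).tolist(),d['K'].round(1).tolist())
E
```

```text
0.1 [6.49372315e-01 7.04360343e-06 2.55258817e-01] [-0.00080338  0.70709002  0.7071226  -0.00082687] 0.025
[[0.696, -0.268, 0.666, 0.029], [-0.718, -0.294, 0.631, -0.536], [0.027, -0.917, -0.397, 0.431], [0.0, 0.0, 0.0, 1.0]] [[424.7, 0.0, 253.0], [0.0, 424.7, 192.6], [0.0, 0.0, 1.0]]
[[1.0, 0.001, -0.001, 0.649], [0.0, -0.951, -0.309, 0.079], [-0.001, 0.309, -0.951, 0.374], [0.0, 0.0, 0.0, 1.0]] [[287.7, 0.0, 253.3], [0.0, 287.7, 192.0], [0.0, 0.0, 1.0]]
```

View pics/both.png

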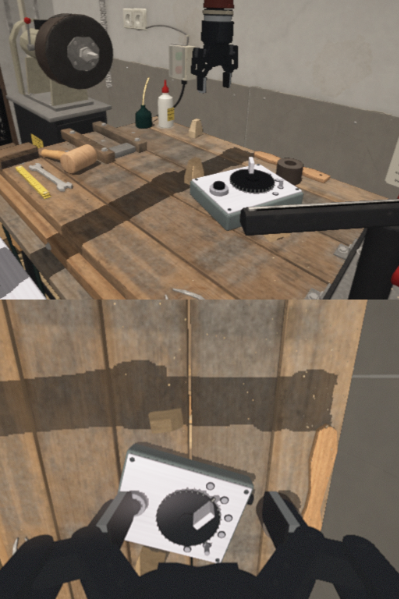

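```bash
python3 - <<'E'
from h import *
b=np.load('w1.npz')
c=b['pixels'][170:345,150:350,::-1]
cv2.imwrite('pics/c1.png',cv2.resize(c,None,fx=3.4,fy=3.4,interpolation=cv2.INTER_CUBIC))
P=pts(b)
# box top: points at z in .04-.05
m=(abs(P[...,2]-.045)<.005)&(P[...,0]>.45)&(P[...,0]<.95)
n=cv2.connectedComponents(m.astype(np.uint8))[1]
k=np.bincount(n[n>0]).argmax();q=P[n==k]
print(len(q),np.median(q[:,2]),cv2.minAreaRect(q[:,:2].astype(np.float32)*1000))
f=(P[...,2]>.075)&(P[...,2]<.11)&(P[...,0]>.5)&(P[...,0]<.9);print(f.sum(),P[f].mean(0),cv2.minAreaRect(P[f][:,:2].astype(np.float32)*1000))
for (u,v) in[(160,310),(215,215),(240,270)]:print(P[v,u])
E
```

```text
10561 0.045703901765297705 ((616.24755859375, -139.72705078125), (167.81292724609375, 212.36380004882812), 72.69783020019531)
431 [ 0.65771177 -0.12067305  0.08735665] ((657.7916259765625, -123.17120361328125), (36.111572265625, 10.586137771606445), 42.62350845336914)
[ 0.50208908 -0.23783267  0.00057965]
[ 0.6019081  -0.05726639  0.04655142]
[ 0.63215697 -0.12747099  0.05823558]
```

View pics/c1.png

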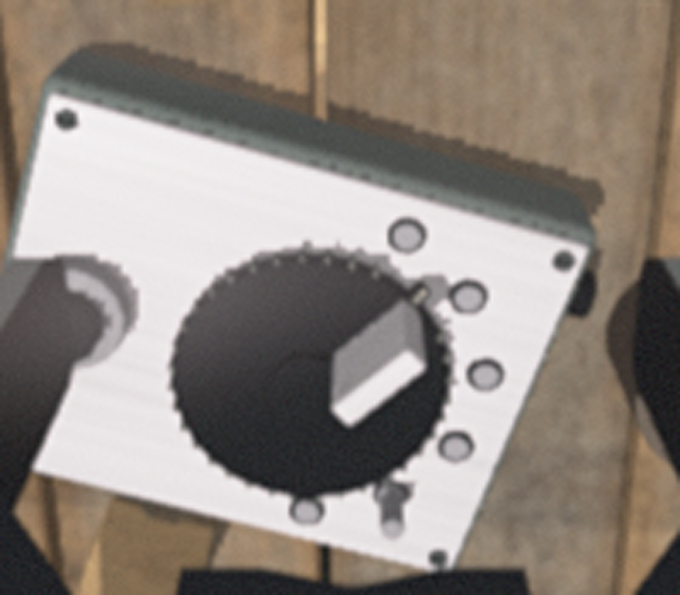

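```bash
python3 - <<'E'
from h import *
from scipy.optimize import least_squares
b=np.load('w1.npz');P=pts(b)
px=np.array([(407,235),(468,296),(485,374),(455,446),(393,490),(306,510)])/3.4+[150,170]
W=np.array([ray(b,u,v,z)[:2] for (u,v),z in zip(px,[.0475]*4+[.047,.0475])])
ang=np.radians([75,45,15,-15,-45,-75])
f=lambda p:np.r_[(W[:,0]-p[0]-.068*np.cos(ang+p[2])),(W[:,1]-p[1]-.068*np.sin(ang+p[2]))]
r=least_squares(f,[.64,-.14,-.3]);x,y,t=r.x;print(r.x,np.degrees(t),(r.fun*1000).round(1))
R=np.array([[np.cos(t),-np.sin(t)],[np.sin(t),np.cos(t)]])
A=r.x[:2];print('box centre',A-R@[.018,0],'button',A+R@[-.094,0])
m=(P[...,2]>.0885)&(P[...,2]<.1)&(np.hypot(P[...,0]-x,P[...,1]-y)<.06)
q=P[m];print(m.sum(),q.mean(0));print(cv2.minAreaRect(q[:,:2].astype(np.float32)*1000))
for c in[(345,425),(425,355),(395,385)]:
  w=ray(b,c[0]/3.4+150,c[1]/3.4+170,.091)[:2]-A;print(np.hypot(*w),np.degrees(np.arctan2(w[1],w[0])-t))
w=ray(b,418/3.4+150,293/3.4+170,.05)[:2]-A;print('nose',np.hypot(*w),np.degrees(np.arctan2(w[1],w[0])-t))
E
```

```text
[ 0.63329708 -0.14672059 -0.29963166] -17.167629528465923 [ 0.1 -0.3 -0.2 -0.4  1.  -0.3 -0.5 -0.3 -0.4 -0.4  1.6 -0.2]
box centre [ 0.61609906 -0.14140756] button [ 0.54348522 -0.11897477]
252 [ 0.65780032 -0.12234888  0.09131483]
((657.6950073242188, -123.27015686035156), (35.835357666015625, 10.571369171142578), 42.62350845336914)
0.015256298723448192 44.304766738765096
0.053408384977352674 57.96026198967394
0.03829812818732046 54.26488145378648
nose 0.05320559715483922 57.222455811420474
```

Request:
arm_command:
  commands:
    - [1,0,0,0,0,0,-0.125]
    - [1,0,0,0,0,0,-0.125]
    - [1,0,0,0,0,0,-0.125]
    - [1,0,0,0,0,0,-0.125]
    - [1,0,0,0,0,0,-0.125]
    - [1,0,0,0,0,0,-0.122]
    - [1,-34,-36,0,0,0,0]
    - [1,-34.7,-35.4,0,0,0,0]

```text
time: 0.9
eef_pos: [0.6442, -0.0976, 0.2558]
tool_rot: [-0.001, 0.398, 0.917, 0.0]
contact_force: [1.4, -1.5, -0.4]
width: -0.0005
finger_force: 0.0
```

Request:
arm_command:
  commands:
    - [1,0,0,40,0,0,0]
    - [1,0,0,40,0,0,0]
    - [1,0,0,30,0,0,0]
    - [1,0,0,0,0,0,0]

```text
time: 1.3
eef_pos: [0.6403, -0.0988, 0.1408]
tool_rot: [-0.006, 0.4, 0.916, -0.002]
contact_force: [-0.3, -0.3, 0.3]
width: 0.0001
finger_force: 0.0
```

```bash
cat > st.py <<'E'
from h import *
A=np.array([.6333,-.1467]);t=-.2996
def sel(d):
    P=pts(d);m=(P[...,2]>.087)&(P[...,2]<.096)&(np.hypot(P[...,0]-A[0],P[...,1]-A[1])<.056)
    q=P[m];c=q.mean(0)[:2]-A;return m.sum(),q.mean(0),'fin box deg',np.degrees(np.arctan2(c[1],c[0])-t),cv2.minAreaRect(q[:,:2].astype(np.float32)*1000)
def state():
    from scipy.spatial.transform import Rotation as Ro
    o=bot.get_obs();R=Ro.from_quat(np.r_[o['tool_rot'][1:],o['tool_rot'][0]]).as_matrix();v=R.T@np.r_[A-o['eef_pos'][:2],0]
    print(o['time'],o['eef_pos'].round(4),'axis->tcp in tool mm',(-v*1000).round(1),'tool x box deg',np.degrees(np.arctan2(R[1,0],R[0,0])-t),'w',o['width'],'F',np.round(o['contact_force'],1),'z axis',R[:,2].round(3))
E
python3 - <<'E'
from st import *
state();b=snap('wrist','w2');print(sel(b));s=snap('side','sd2');print(sel(s))
cv2.imwrite('pics/v2.png',np.hstack([cv2.resize(x['pixels'][:,:,::-1],(400,300)) for x in(b,s)]))
E
```

```text
1.3 [ 0.6403 -0.0988  0.1408] axis->tcp in tool mm [30.4 37.7 -0. ] tool x box deg 149.966643405648 w 8.530674059855149e-05 F [-0.3 -0.3  0.3] z axis [-0.012  0.001 -1.   ]
(np.int64(21), array([ 0.64291885, -0.13317573,  0.09065924]), 'fin box deg', np.float64(71.74427737174851), ((643.519287109375, -134.29299926757812), (1.3401880264282227, 7.3122944831848145), 33.09547424316406))
(np.int64(46), array([ 0.65797348, -0.12637611,  0.08916345]), 'fin box deg', np.float64(56.64456962969201), ((657.8409423828125, -125.75289916992188), (35.30930709838867, 9.639727592468262), 44.976356506347656))
```

View pics/v2.png

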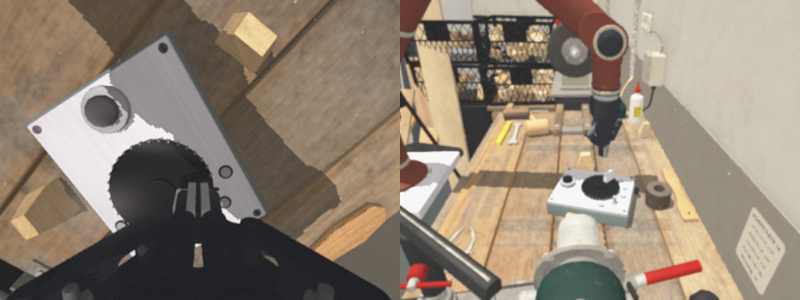

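Request:
arm_command:
  commands:
    - [1,0,0,20,0,0,0]
    - [1,0,0,20,0,0,0]
    - [1,0,0,6,0,0,0]
    - [1,0,0,0,0,0,0]

```text
time: 1.8
eef_pos: [0.6449, -0.0989, 0.1012]
tool_rot: [0.001, 0.4, 0.916, 0.0]
contact_force: [-0.4, 0.3, 0.4]
width: -0.0001
finger_force: 0.0
```

```bash
python3 - <<'E'
from st import *
state();b=snap('wrist','w3');s=snap('side','sd3');print(sel(s))
c=s['pixels'][190:290,180:310,::-1]
cv2.imwrite('pics/v3.png',np.hstack([cv2.resize(c,(390,300),interpolation=cv2.INTER_CUBIC),cv2.resize(b['pixels'][:,:,::-1],(400,300))]))
E
```

```text
1.8 [ 0.6449 -0.0989  0.1012] axis->tcp in tool mm [27.3 41.   0. ] tool x box deg 149.97443187925688 w -0.00010945854155698679 F [-0.4  0.3  0.4] z axis [ 0.001 -0.    -1.   ]
(np.int64(88), array([ 0.65186279, -0.11876792,  0.09012821]), 'fin box deg', np.float64(73.55904011275604), ((654.4971313476562, -116.42613220214844), (33.04304504394531, 39.31132125854492), 22.076190948486328))
```

View pics/v3.png

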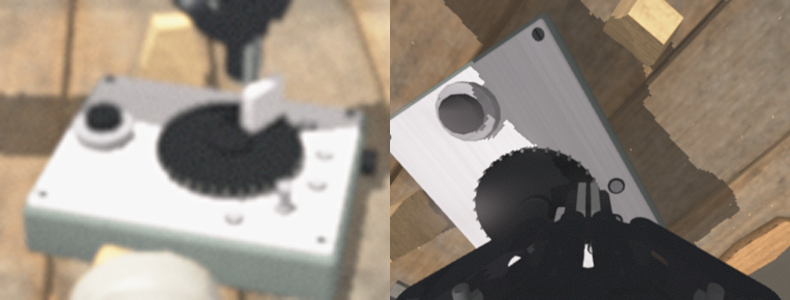

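Request:
arm_command:
  commands:
    - [1,-4,0,4,0,0,0]
    - [1,-3,0,0,0,0,0]
    - [1,-2,0,0,0,0,0]
    - [1,-2,0,0,0,0,0]
    - [1,-1.6,0.5,0,0,0,0.04]
    - [1,-1.6,0.6,0,0,0,0.04]
    - [1,0,0,0,0,0,0]
    - [1,0,0,0,0,0,0]

```text
time: 2.7
eef_pos: [0.6548, -0.1088, 0.0963]
tool_rot: [0.0, 0.437, 0.9, -0.0]
contact_force: [0.5, -0.3, -0.1]
width: -0.0005
finger_force: 0.0
```

```bash
cat >> st.py <<'E'
def look(n):
    state();s=snap('side',n);P=pts(s)
    # fin: bright pixels above dial
    m=(P[...,2]>.075)&(P[...,2]<.096)&(np.hypot(P[...,0]-A[0],P[...,1]-A[1])<.06)&(s['pixels'].min(-1)>95)
    q=P[m];c=q.mean(0)[:2]-A;print(m.sum(),'fin deg',np.degrees(np.arctan2(c[1],c[0])-t).round(1),'r',np.hypot(*c).round(4),cv2.minAreaRect(q[:,:2].astype(np.float32)*1000))
    cv2.imwrite('pics/'+n+'.png',cv2.resize(s['pixels'][190:290,180:310,::-1],(520,400),interpolation=cv2.INTER_CUBIC))
E
python3 -c "
from st import *
look('sd4')"
```

```text
2.7 [ 0.6548 -0.1088  0.0963] axis->tcp in tool mm [16.5 40.4 -0. ] tool x box deg 145.384069931821 w -0.0004662889216469742 F [ 0.5 -0.3 -0.1] z axis [ 0. -0. -1.]
153 fin deg 53.9 r 0.0319 ((658.8369750976562, -123.63182830810547), (32.49491882324219, 32.258575439453125), 10.838767051696777)
```

View pics/sd4.png

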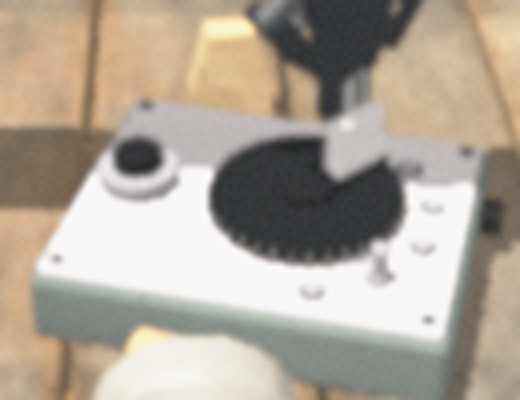

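Request:
arm_command:
  commands:
    - [1,-2,0.7,0,0,0,0.05]
    - [1,-2,0.7,0,0,0,0.05]
    - [1,-2,0.7,0,0,0,0.05]
    - [1,0,0,0,0,0,0]
    - [1,0,0,0,0,0,0]

```text
time: 3.25
eef_pos: [0.6598, -0.1123, 0.0963]
tool_rot: [-0.0, 0.502, 0.865, -0.0]
contact_force: [0.6, 0.6, 0.0]
width: 0.0001
finger_force: 0.0
```

```bash
python3 - <<'E'
from st import *
look('sd5')
# dark silhouettes: compare fin pixels by height+color across shots
for n in('sd2','sd4','sd5'):
    d=np.load(n+'.npz');P=pts(d);p=d['pixels'].astype(int)
    m=(P[...,2]>.062)&(P[...,2]<.097)&(np.hypot(P[...,0]-A[0],P[...,1]-A[1])<.058)&(p.min(-1)>95)
    k=cv2.connectedComponentsWithStats(m.astype(np.uint8));i=1+k[2][1:,4].argmax();q=P[k[1]==i]
    vx,vy,_,_=cv2.fitLine(q[:,:2].astype(np.float32)*1000,cv2.DIST_HUBER,0,.01,.01).ravel()
    c=np.median(q,0)[:2]-A
    print(n,len(q),'line',np.degrees(np.arctan2(vy,vx)-t),'centroid',np.degrees(np.arctan2(c[1],c[0])-t),np.hypot(*c))
E
```

```text
3.25 [ 0.6598 -0.1123  0.0963] axis->tcp in tool mm [16.8 40.1 -0. ] tool x box deg 136.85209542341158 w 5.527639157600958e-05 F [0.6 0.6 0. ] z axis [-0. -0. -1.]
168 fin deg 44.2 r 0.0328 ((663.23388671875, -128.8936004638672), (34.21542739868164, 31.38275909423828), 3.7913215160369873)
sd2 180 line 57.270298 centroid 52.19966649006377 0.02886994034399185
sd4 227 line 52.498367 centroid 49.60561172066812 0.030340215173369683
sd5 244 line 45.87988 centroid 39.47287706071347 0.031615841455948805
```

View pics/sd5.png

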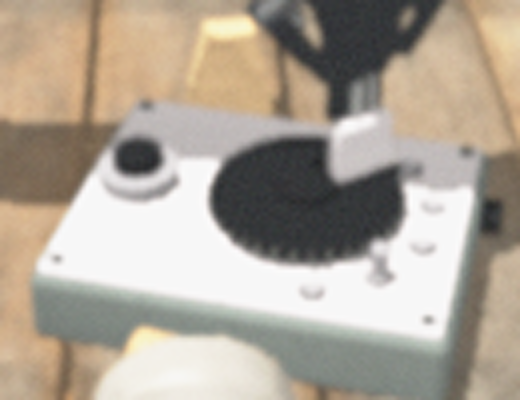

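Request:
arm_command:
  commands:
    - [1,-2,0.7,0,0,0,0.05]
    - [1,-2,0.7,0,0,0,0.05]
    - [1,-2,0.7,0,0,0,0.05]
    - [1,-2,0.7,0,0,0,0.05]
    - [1,-2,0.7,0,0,0,0.05]
    - [1,0,0,0,0,0,0]

```text
time: 3.9
eef_pos: [0.6656, -0.1159, 0.0961]
tool_rot: [-0.004, 0.606, 0.796, 0.001]
contact_force: [-2.6, 3.4, 3.3]
width: 0.0001
finger_force: 2.4
```

```bash
cat >> st.py <<'E'
def fin(n):
    state();d=snap('side',n);P=pts(d);p=d['pixels'].astype(int)
    m=(P[...,2]>.062)&(P[...,2]<.097)&(np.hypot(P[...,0]-A[0],P[...,1]-A[1])<.058)&(p.min(-1)>95)
    k=cv2.connectedComponentsWithStats(m.astype(np.uint8));i=1+k[2][1:,4].argmax();q=P[k[1]==i]
    vx,vy,_,_=cv2.fitLine(q[:,:2].astype(np.float32)*1000,cv2.DIST_HUBER,0,.01,.01).ravel()
    c=np.median(q,0)[:2]-A
    print(n,len(q),'line',np.degrees(np.arctan2(vy,vx)-t),'centroid',np.degrees(np.arctan2(c[1],c[0])-t),np.hypot(*c))
    cv2.imwrite('pics/'+n+'.png',cv2.resize(d['pixels'][190:290,180:310,::-1],(520,400),interpolation=cv2.INTER_CUBIC))
E
python3 -c "
from st import *
fin('sd6')"
```

```text
3.9 [ 0.6656 -0.1159  0.0961] axis->tcp in tool mm [21.1 39.3  0. ] tool x box deg 122.59507642478583 w 7.636612176334597e-05 F [-2.6  3.4  3.3] z axis [-0.005  0.005 -1.   ]
sd6 257 line 40.008766 centroid 32.7597390075371 0.03193171828207673
```

Request:
arm_command:
  commands:
    - [1,-2,0.7,0,0,0,0.05]
    - [1,-2,0.7,0,0,0,0.05]
    - [1,0,0,0,0,0,0]

```text
time: 4.25
eef_pos: [0.6696, -0.1232, 0.0963]
tool_rot: [0.0, 0.645, 0.764, 0.0]
contact_force: [0.3, -0.1, 0.2]
width: -0.0001
finger_force: 0.1
```

```bash
python3 -c "
from st import *
fin('sd7')"
```

```text
4.25 [ 0.6696 -0.1232  0.0963] axis->tcp in tool mm [17.1 39.7  0. ] tool x box deg 116.79846094894202 w -5.1186397220324634e-05 F [ 0.3 -0.1  0.2] z axis [ 0.  0. -1.]
sd7 270 line 29.107607 centroid 20.601714756244156 0.033007445401199584
```

Request:
arm_command:
  commands:
    - [1,0,0,0,0,0,0]
    - [1,0,0,0,0,0,0]

```text
time: 4.5
eef_pos: [0.6693, -0.1241, 0.0963]
tool_rot: [0.0, 0.646, 0.764, -0.0]
contact_force: [-0.0, 0.5, -0.3]
width: -0.0001
finger_force: 0.0
```

```bash
python3 -c "
from st import *
fin('sd8')"
```

```text
4.5 [ 0.6693 -0.1241  0.0963] axis->tcp in tool mm [16.3 39.3 -0. ] tool x box deg 116.74491540918977 w -9.22323151416542e-05 F [-0.   0.5 -0.3] z axis [-0. -0. -1.]
sd8 266 line 27.144062 centroid 19.155842990409354 0.03342392006377446
```

View pics/sd8.png

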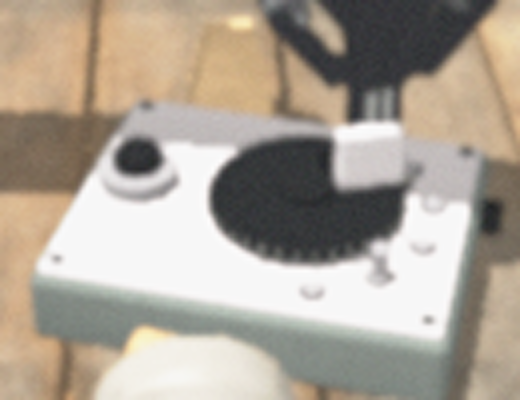

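```bash
python3 - <<'E'
from st import *
for n,a,b,h in[('sd5',(337,185),(395,167),.057),('sd8',(337,191),(404,187),.057),('sd4',(330,180),(384,150),.057),('sd8',(334,132),(402,124),.091),('sd5',(331,125),(390,110),.091)]:
    d=np.load(n+'.npz');p,q=[ray(d,180+x/4,190+y/4,h)[:2] for x,y in(a,b)]
    v=q-p;print(n,np.degrees(np.arctan2(v[1],v[0])-t),np.hypot(*v), np.degrees(np.arctan2(*(p-A)[::-1])-t))
d=np.load('sd8.npz')
for k in range(6):
  a=t+np.radians(75-30*k);w=np.r_[A+.068*np.array([np.cos(a),np.sin(a)]),.0475]
  T=np.linalg.inv(d['world_from_camera']);c=d['K']@(T[:3,:3]@w+T[:3,3]);print(k,(c[:2]/c[2]-[180,190])*4)
E
```

```text
sd5 41.083872299138946 0.03629056808713942 18.765594908306
sd8 19.916259044192685 0.03612156459130485 0.41605114930091236
sd4 56.083960284953186 0.041809375451097607 38.20553565823328
sd8 26.019021266598454 0.03704739977964785 20.38440218094172
sd5 38.24839733313238 0.03531534436929384 46.64150531118303
0 [360.61438731 137.66456346]
1 [408.57705918 162.91576829]
2 [432.03925343 199.84359383]
3 [422.2641643  239.87503062]
4 [378.48547985 271.58096064]
5 [311.70531413 284.20689545]
```

Request:
arm_command:
  commands:
    - [1,0,0,0,0,0,0]
    - [1,0,0,0,0,0,0]
    - [1,0,0,0,0,0,0]
    - [1,0,0,0,0,0,0]

```text
time: 4.95
eef_pos: [0.6694, -0.1236, 0.0963]
tool_rot: [-0.0, 0.646, 0.764, -0.0]
contact_force: [0.2, -0.4, 0.9]
width: -0.0001
finger_force: 0.0
```

```bash
python3 -c "
from st import *
fin('sd9');snap('wrist','w9')
d=np.load('w9.npz');P=pts(d);m=(P[...,2]>.085)&(P[...,2]<.097)&(np.hypot(P[...,0]-A[0],P[...,1]-A[1])<.058)
print(m.sum())
a,b=np.load('sd8.npz')['pixels'],np.load('sd9.npz')['pixels'];print(np.abs(a.astype(int)-b).mean())
"
```

```text
4.95 [ 0.6694 -0.1236  0.0963] axis->tcp in tool mm [16.8 39.4 -0. ] tool x box deg 116.74181906684993 w -0.00011539527361104128 F [ 0.2 -0.4  0.9] z axis [-0.  0. -1.]
sd9 263 line 26.437527 centroid 19.15849141428589 0.033890868506098994
706
1.8812781439887152
```

```bash
cat >> st.py <<'E'
def fit(n):
    d=np.load(n+'.npz');P=pts(d);p=d['pixels'].astype(int)
    m=(P[...,2]>.060)&(P[...,2]<.1)&(np.hypot(P[...,0]-A[0],P[...,1]-A[1])<.07)&(p.min(-1)>100)
    k=cv2.connectedComponentsWithStats(m.astype(np.uint8));m=k[1]==1+k[2][1:,4].argmax()
    T=np.linalg.inv(d['world_from_camera']);best=[]
    for a in np.arange(-80,80,1.):
        g=t+np.radians(a);u=np.array([np.cos(g),np.sin(g)]);v=np.array([-u[1],u[0]])
        C=np.array([np.r_[A+r*u+s*v,z] for r in(.016,.052) for s in(-.005,.005) for z in(.057,.091)])
        c=(d['K']@(T[:3,:3]@C.T+T[:3,3:])).T;c=c[:,:2]/c[:,2:]
        h=np.zeros(m.shape,np.uint8);cv2.fillConvexPoly(h,cv2.convexHull((c*16).round().astype(np.int32)),1,shift=4)
        h=h>0;best.append(((h&m).sum()/(h|m).sum(),a))
    best.sort(reverse=True);print(n,m.sum(),[(round(float(x),2),float(y)) for x,y in best[:4]])
E
python3 -c "
from st import *
for n in ['sd2','sd3','sd4','sd5','sd6','sd7','sd8','sd9']: fit(n)"
```

```text
sd2 192 [(0.77, 62.0), (0.77, 61.0), (0.76, 63.0), (0.74, 60.0)]
sd3 254 [(0.66, 63.0), (0.66, 62.0), (0.65, 61.0), (0.63, 64.0)]
sd4 243 [(0.8, 59.0), (0.79, 60.0), (0.79, 58.0), (0.78, 57.0)]
sd5 267 [(0.78, 50.0), (0.78, 51.0), (0.77, 52.0), (0.77, 49.0)]
sd6 281 [(0.82, 46.0), (0.81, 43.0), (0.81, 44.0), (0.81, 45.0)]
sd7 289 [(0.85, 35.0), (0.83, 36.0), (0.83, 33.0), (0.83, 34.0)]
sd8 285 [(0.84, 35.0), (0.84, 33.0), (0.84, 34.0), (0.82, 36.0)]
sd9 284 [(0.83, 33.0), (0.83, 35.0), (0.83, 34.0), (0.82, 32.0)]
```

Request:
arm_command:
  commands:
    - [1,-2,0.7,0,0,0,0.05]
    - [1,-1,0.4,0,0,0,0.025]
    - [1,0,0,0,0,0,0]
    - [1,0,0,0,0,0,0]
    - [1,0,0,0,0,0,0]

```text
time: 5.55
eef_pos: [0.6709, -0.1264, 0.0963]
tool_rot: [-0.0, 0.674, 0.739, -0.0]
contact_force: [-0.6, -0.3, -0.6]
width: -0.0003
finger_force: 0.0
```

```bash
python3 -c "
from st import *
fin('sd10');fit('sd10')"
```

```text
5.55 [ 0.6709 -0.1264  0.0963] axis->tcp in tool mm [16.8 39.3 -0. ] tool x box deg 112.46391337166983 w -0.00031806640110879005 F [-0.6 -0.3 -0.6] z axis [-0. -0. -1.]
sd10 264 line 23.436474 centroid 13.994641253663346 0.0338084918995424
sd10 287 [(0.83, 30.0), (0.83, 29.0), (0.82, 31.0), (0.82, 32.0)]
```

View pics/sd10.png

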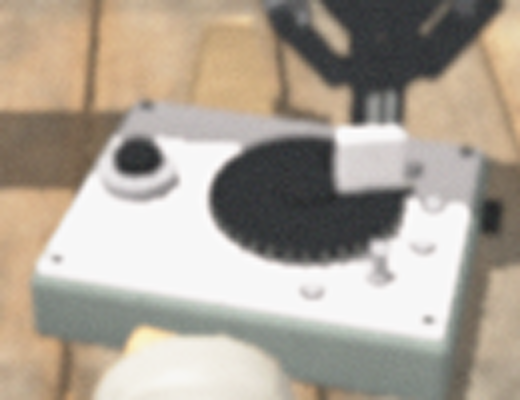

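```bash
sed -i "s|c=c\[:,:2\]/c\[:,2:\]|c=c[:,:2]/c[:,2:]+[.25,1.2]|" st.py
python3 -c "
from st import *
for n in ['sd2','sd4','sd5','sd6','sd7','sd8','sd9','sd10']: fit(n)
d=snap('wrist','w10');P=pts(d)
m=(P[...,2]>.085)&(P[...,2]<.097)&(np.hypot(P[...,0]-A[0],P[...,1]-A[1])<.058)
cv2.imwrite('pics/w10.png',cv2.resize(d['pixels'][180:384,130:380,::-1],None,fx=3,fy=2.9,interpolation=cv2.INTER_CUBIC))"
```

```text
sd2 192 [(0.77, 63.0), (0.77, 62.0), (0.76, 64.0), (0.74, 65.0)]
sd4 243 [(0.75, 63.0), (0.75, 62.0), (0.74, 61.0), (0.74, 64.0)]
sd5 267 [(0.74, 54.0), (0.74, 55.0), (0.74, 53.0), (0.74, 56.0)]
sd6 281 [(0.77, 47.0), (0.76, 48.0), (0.76, 49.0), (0.76, 46.0)]
sd7 289 [(0.8, 38.0), (0.8, 37.0), (0.8, 39.0), (0.79, 36.0)]
sd8 285 [(0.81, 38.0), (0.81, 39.0), (0.81, 37.0), (0.8, 40.0)]
sd9 284 [(0.81, 38.0), (0.8, 37.0), (0.8, 39.0), (0.79, 36.0)]
sd10 287 [(0.82, 33.0), (0.81, 37.0), (0.81, 34.0), (0.81, 36.0)]
```

View pics/w10.png

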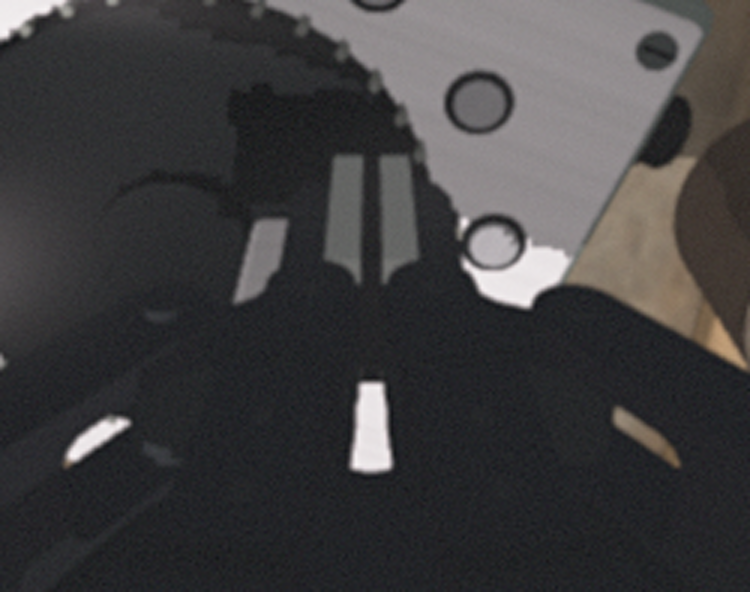

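```bash
python3 - <<'E'
from st import *
d=np.load('w10.npz');P=pts(d)
from scipy.spatial.transform import Rotation as Ro
b=t
for (x,y) in[(272,224),(265,240),(258,260),(250,280),(244,295),(280,224),(270,260),(345,160),(345,220),(400,160),(310,200),(310,240),(430,250)]:
    u,v=round(130+x/3),round(180+y/2.9);p=P[v,u];w=p[:2]-A;print((x,y),p.round(4),'r',np.hypot(*w).round(4),'boxdeg',np.degrees(np.arctan2(w[1],w[0])-t).round(1),d['pixels'][v,u])
E
```

```text
(272, 224) [ 0.6525 -0.1404  0.0619] r 0.0202 boxdeg 35.4 [124 120 120]
(265, 240) [ 0.6515 -0.1398  0.0697] r 0.0195 boxdeg 38.0 [122 119 119]
(258, 260) [ 0.6512 -0.14    0.0765] r 0.0191 boxdeg 37.6 [124 121 122]
(250, 280) [ 0.6504 -0.1401  0.0831] r 0.0184 boxdeg 38.2 [131 125 127]
(244, 295) [ 0.6498 -0.1411  0.0862] r 0.0175 boxdeg 36.0 [122 119 120]
(280, 224) [ 0.6537 -0.1401  0.0622] r 0.0214 boxdeg 35.1 [124 120 123]
(270, 260) [ 0.6534 -0.1399  0.0764] r 0.0213 boxdeg 35.9 [125 121 123]
(345, 160) [ 0.6654 -0.1162  0.0785] r 0.0443 boxdeg 60.7 [100 102 101]
(345, 220) [ 0.666  -0.1164  0.0992] r 0.0446 boxdeg 60.0 [98 96 96]
(400, 160) [ 0.6747 -0.1149  0.0794] r 0.0523 boxdeg 54.7 [104 104 102]
(310, 200) [ 0.6599 -0.1208  0.0859] r 0.0371 boxdeg 61.3 [40 39 44]
(310, 240) [ 0.6608 -0.1201  0.0998] r 0.0382 boxdeg 61.2 [39 39 42]
(430, 250) [ 0.6789 -0.1188  0.1017] r 0.0535 boxdeg 48.6 [41 40 44]
```

Request:
arm_command:
  commands:
    - [1,-2,0.7,0,0,0,0.05]
    - [1,-2,0.7,0,0,0,0.05]
    - [1,0,0,0,0,0,0]
    - [1,0,0,0,0,0,0]

```text
time: 6.05
eef_pos: [0.6726, -0.1302, 0.0963]
tool_rot: [-0.0, 0.71, 0.705, -0.0]
contact_force: [0.4, 0.3, -0.4]
width: 0.0002
finger_force: 0.0
```

```bash
python3 -c "
from st import *
fin('sd11');fit('sd11')"
```

```text
6.05 [ 0.6726 -0.1302  0.0963] axis->tcp in tool mm [16.8 39.2 -0. ] tool x box deg 106.77373991013631 w 0.0002325944860711892 F [ 0.4  0.3 -0.4] z axis [-0.  0. -1.]
sd11 270 line 16.248655 centroid 7.039121007232529 0.035611192499240496
sd11 289 [(0.81, 29.0), (0.81, 28.0), (0.8, 26.0), (0.8, 27.0)]
```

Request:
arm_command:
  commands:
    - [1,-2,0.7,0,0,0,0.05]
    - [1,-2,0.7,0,0,0,0.05]
    - [1,0,0,0,0,0,0]
    - [1,0,0,0,0,0,0]

```text
time: 6.5
eef_pos: [0.6739, -0.1333, 0.0963]
tool_rot: [-0.001, 0.744, 0.669, 0.0]
contact_force: [0.2, 1.7, 0.7]
width: 0.0001
finger_force: 0.8
```

```bash
python3 -c "
from st import *
fin('sd12');fit('sd12')"
```

```text
6.5 [ 0.6739 -0.1333  0.0963] axis->tcp in tool mm [17.6 38.9  0. ] tool x box deg 101.10002939283271 w 7.559529470080411e-05 F [0.2 1.7 0.7] z axis [-0.     0.001 -1.   ]
sd12 261 line 14.719854 centroid 5.688669669631637 0.03589264332499927
sd12 289 [(0.83, 26.0), (0.82, 27.0), (0.81, 28.0), (0.8, 29.0)]
```

Request:
arm_command:
  commands:
    - [1,-2,0.7,0,0,0,0.05]
    - [1,-2,0.7,0,0,0,0.05]
    - [1,-2,0.7,0,0,0,0.05]
    - [1,-2,0.7,0,0,0,0.05]
    - [1,0,0,0,0,0,0]
    - [1,0,0,0,0,0,0]

```text
time: 7.15
eef_pos: [0.6757, -0.1418, 0.0964]
tool_rot: [0.0, 0.807, 0.591, 0.001]
contact_force: [1.2, 1.1, 0.1]
width: 0.0001
finger_force: 1.1
```

```bash
python3 -c "
from st import *
fin('sd13');fit('sd13')"
```

```text
7.15 [ 0.6757 -0.1418  0.0964] axis->tcp in tool mm [17.4 39.   0. ] tool x box deg 89.63365971701424 w 0.00010865559343346207 F [1.2 1.1 0.1] z axis [ 0.001  0.001 -1.   ]
sd13 281 line 3.6924188 centroid -3.8684429351657594 0.036499037928552455
sd13 303 [(0.81, 19.0), (0.81, 15.0), (0.81, 14.0), (0.81, 22.0)]
```

Request:
arm_command:
  commands:
    - [1,-2,0.7,0,0,0,0.05]
    - [1,-2,0.7,0,0,0,0.05]
    - [1,0,0,0,0,0,0]
    - [1,0,0,0,0,0,0]

```text
time: 7.6
eef_pos: [0.6746, -0.1485, 0.0963]
tool_rot: [0.0, 0.836, 0.549, -0.001]
contact_force: [-0.5, -0.0, 0.9]
width: -0.0003
finger_force: 0.0
```

```bash
python3 -c "
from st import *
fin('sd14');fit('sd14')"
```

```text
7.6 [ 0.6746 -0.1485  0.0963] axis->tcp in tool mm [14.7 38.7 -0. ] tool x box deg 83.78560276741253 w -0.00030622401646699174 F [-0.5 -0.   0.9] z axis [-0.001 -0.002 -1.   ]
sd14 296 line -11.057244 centroid -15.111830979885227 0.03710373734141456
sd14 318 [(0.73, 4.0), (0.73, 3.0), (0.72, -2.0), (0.72, 2.0)]
```

Request:
arm_command:
  commands:
    - [1,-2,0.7,0,0,0,0.05]
    - [1,-2,0.7,0,0,0,0.05]
    - [1,-2,0.7,0,0,0,0.05]
    - [1,-2,0.7,0,0,0,0.05]
    - [1,-2,0.7,0,0,0,0.05]
    - [1,0,0,0,0,0,0]
    - [1,0,0,0,0,0,0]

```text
time: 8.35
eef_pos: [0.6742, -0.156, 0.0963]
tool_rot: [-0.0, 0.897, 0.442, 0.001]
contact_force: [1.7, 2.5, -1.3]
width: -0.0001
finger_force: 1.7
```

```bash
python3 -c "
from st import *
fin('sd15')"
```

```text
8.35 [ 0.6742 -0.156   0.0963] axis->tcp in tool mm [17.5 38.1  0. ] tool x box deg 69.60651477230114 w -0.00011064201294883383 F [ 1.7  2.5 -1.3] z axis [ 0.001  0.001 -1.   ]
sd15 276 line -13.89604 centroid -20.477073638884313 0.03725126427228223
```

Request:
arm_command:
  commands:
    - [1,-2,0.7,0,0,0,0.05]
    - [1,-2,0.7,0,0,0,0.05]
    - [1,0,0,0,0,0,0]
    - [1,0,0,0,0,0,0]
    - [1,-2,0.7,0,0,0,0.05]
    - [1,0,0,0,0,0,0]
    - [1,0,0,0,0,0,0]

```text
time: 9.1
eef_pos: [0.6712, -0.1636, 0.0964]
tool_rot: [0.0, 0.928, 0.373, -0.0]
contact_force: [1.8, 1.1, -1.4]
width: 0.0005
finger_force: 1.0
```

```bash
python3 -c "
from st import *
fin('sd16')"
```

```text
9.1 [ 0.6712 -0.1636  0.0964] axis->tcp in tool mm [15.7 38.5  0. ] tool x box deg 60.93368958427218 w 0.0004934106639503294 F [ 1.8  1.1 -1.4] z axis [ 0.    -0.001 -1.   ]
sd16 255 line -25.21859 centroid -31.640099959413156 0.03898734007132125
```

Request:
arm_command:
  commands:
    - [1,-1,0.3,0,0,0,0.025]
    - [1,0,0,0,0,0,0]
    - [1,-1,0.3,0,0,0,0.025]
    - [1,0,0,0,0,0,0]
    - [1,0,0,0,0,0,0]
    - [1,0,0,0,0,0,0]

```text
time: 9.75
eef_pos: [0.6693, -0.1653, 0.0961]
tool_rot: [-0.0, 0.937, 0.349, -0.001]
contact_force: [0.7, 0.2, -1.0]
width: -0.0003
finger_force: 0.0
```

```bash
python3 -c "
from st import *
fin('sd17')"
```

```text
9.75 [ 0.6693 -0.1653  0.0961] axis->tcp in tool mm [15.1 37.6 -0.1] tool x box deg 57.99407366752933 w -0.00032733328609313005 F [ 0.7  0.2 -1. ] z axis [-0.002 -0.    -1.   ]
sd17 251 line -31.083725 centroid -35.67817432079358 0.03831442516847563
```

View pics/sd17.png

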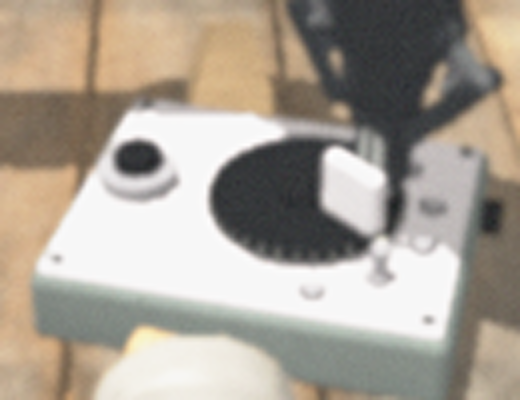

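Request:
arm_command:
  commands:
    - [1,-1,0.3,0,0,0,0.025]
    - [1,-1,0.3,0,0,0,0.025]
    - [1,-1,0.3,0,0,0,0.025]
    - [1,0,0,0,0,0,0]
    - [1,0,0,0,0,0,0]

```text
time: 10.3
eef_pos: [0.6681, -0.1678, 0.0963]
tool_rot: [0.0, 0.95, 0.314, -0.0]
contact_force: [0.3, -0.6, 0.5]
width: -0.0002
finger_force: 0.0
```

```bash
python3 -c "
from st import *
fin('sd18')"
```

```text
10.3 [ 0.6681 -0.1678  0.0963] axis->tcp in tool mm [15.4 37.7 -0. ] tool x box deg 53.70666914071595 w -0.00020050491498119655 F [ 0.3 -0.6  0.5] z axis [-0. -0. -1.]
sd18 246 line -33.512207 centroid -39.06561077438178 0.0388798573295471
```

Request:
arm_command:
  commands:
    - [1,-1,0.3,0,0,0,0.025]
    - [1,-1,0.3,0,0,0,0.025]
    - [1,-1,0.3,0,0,0,0.025]
    - [1,-1,0.3,0,0,0,0.025]
    - [1,-1,0.3,0,0,0,0.025]
    - [1,0,0,0,0,0,0]
    - [1,0,0,0,0,0,0]

```text
time: 11.05
eef_pos: [0.665, -0.1717, 0.0963]
tool_rot: [-0.0, 0.967, 0.254, -0.0]
contact_force: [0.3, -0.5, -0.1]
width: -0.0003
finger_force: 0.0
```

```bash
python3 -c "
from st import *
fin('sd19')"
```

```text
11.05 [ 0.665  -0.1717  0.0963] axis->tcp in tool mm [15.3 37.3 -0. ] tool x box deg 46.550624715639024 w -0.0002677810263384037 F [ 0.3 -0.5 -0.1] z axis [-0. -0. -1.]
sd19 229 line -39.224888 centroid -47.29595845746438 0.03968997776724775
```

Request:
arm_command:
  commands:
    - [1,8,0,0,0,0,0]
    - [1,8,0,-5,0,0,0]
    - [1,0,0,-40,0,0,0]
    - [1,0,0,-40,0,0,0]
    - [1,40,0,-40,0,0,-0.1]
    - [1,40,0,0,0,0,-0.1]
    - [1,0,0,0,0,0,-0.1]
    - [1,0,0,0,0,0,0]

```text
time: 11.9
eef_pos: [0.7436, -0.1212, 0.2166]
tool_rot: [-0.0, 0.918, 0.397, 0.001]
contact_force: [-1.5, 0.5, -0.4]
width: -0.0001
finger_force: 0.0
```

```bash
python3 - <<'E'
from st import *
fin('sd20');d=snap('wrist','w20');print(sel(d))
P=pts(d);w=np.array([.5435,-.119]);m=(P[...,2]>.063)&(P[...,2]<.072)&(np.hypot(P[...,0]-w[0],P[...,1]-w[1])<.03);print(m.sum(),P[m].mean(0) if m.any() else 0, cv2.minEnclosingCircle(P[m][:,:2].astype(np.float32)*1000) if m.any() else 0)
cv2.imwrite('pics/w20.png',d['pixels'][:,:,::-1])
E
```

```text
11.9 [ 0.7436 -0.1212  0.2166] axis->tcp in tool mm [94.1 62.9  0.1] tool x box deg 63.91227701076813 w -7.154168080991717e-05 F [-1.5  0.5 -0.4] z axis [ 0.001  0.001 -1.   ]
sd20 194 line -43.110443 centroid -50.429227578850984 0.03966654071047885
(np.int64(22), array([ 0.64575301, -0.16172966,  0.08965287]), 'fin box deg', np.float64(-33.190317422240106), ((646.3469848632812, -161.91030883789062), (2.8373517990112305, 7.802144527435303), 50.74201202392578))
434 [ 0.54592872 -0.11830211  0.0669214 ] ((544.0630493164062, -119.19353485107422), 14.21625804901123)
```

View pics/w20.png

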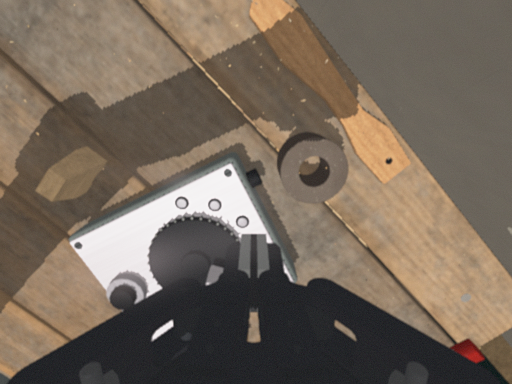

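Request:
arm_command:
  commands:
    - [1,0,0,0,0,0,-0.125]
    - [1,0,0,0,0,0,-0.125]
    - [1,0,0,0,0,0,-0.125]
    - [1,0,0,0,0,0,-0.125]
    - [1,0,0,0,0,0,-0.125]
    - [1,0,0,0,0,0,-0.13]

```text
time: 12.6
eef_pos: [0.7417, -0.1249, 0.2168]
tool_rot: [0.0, 0.708, 0.707, -0.001]
contact_force: [-0.3, -0.3, -0.2]
width: 0.0002
finger_force: 0.0
```

Request:
arm_command:
  commands:
    - [1,0,-40,0,0,0,0]
    - [1,0,-40,0,0,0,0]
    - [1,0,-40,0,0,0,0]
    - [1,0,-40,0,0,0,0]
    - [1,2,-40,0,0,0,0]
    - [1,0,0,0,0,0,0]
    - [1,0,0,0,0,0,0]

```text
time: 13.3
eef_pos: [0.5415, -0.1219, 0.2174]
tool_rot: [0.0, 0.709, 0.705, 0.0]
contact_force: [0.7, -0.6, 0.4]
width: -0.0001
finger_force: 0.0
```

```bash
python3 - <<'E'
from st import *
fin('sd21');d=snap('wrist','w21');print(sel(d))
P=pts(d);m=(P[...,2]>.055)&(P[...,2]<.07)&(np.hypot(P[...,0]-A[0],P[...,1]-A[1])>.06)&(np.hypot(P[...,0]-A[0],P[...,1]-A[1])<.076)&(P[...,0]>.6)
q=P[m];w=q.mean(0)[:2]-A;print(len(q),q.mean(0),'pin deg',np.degrees(np.arctan2(w[1],w[0])-t),np.hypot(*w))
E
```

```text
13.3 [ 0.5415 -0.1219  0.2174] axis->tcp in tool mm [ 24.1 -91.9  -0.1] tool x box deg 106.78330118245957 w -0.00011837933912348717 F [ 0.7 -0.6  0.4] z axis [ 0.001 -0.001 -1.   ]
sd21 196 line -41.86524 centroid -51.03863121143517 0.0402230205255315
(np.int64(371), array([ 0.64738841, -0.1751991 ,  0.09154049]), 'fin box deg', np.float64(-46.52889661598157), ((648.248779296875, -175.9931182861328), (10.15694808959961, 36.62321090698242), 27.93609619140625))
34 [ 0.66165512 -0.20784138  0.06351491] pin deg -47.95404691229426 0.0673964484281749
```

Request:
arm_command:
  commands:
    - [1,3,2,40,0,0,0]
    - [1,0,0,40,0,0,0]
    - [1,0,0,30,0,0,0]
    - [1,0,0,9,0,0,0]
    - [1,0,0,0,0,0,0]
    - [1,0,0,0,0,0,0]

```text
time: 14.0
eef_pos: [0.5461, -0.1182, 0.0988]
tool_rot: [0.001, 0.708, 0.706, 0.001]
contact_force: [0.6, 0.5, 0.2]
width: -0.0
finger_force: 0.0
```

```bash
python3 -c "
from st import *
fin('sd22')"
```

```text
14.0 [ 0.5461 -0.1182  0.0988] axis->tcp in tool mm [ 28.2 -87.3  -0.3] tool x box deg 106.98579954428475 w -3.531332920104948e-05 F [0.6 0.5 0.2] z axis [ 0.003 -0.001 -1.   ]
sd22 195 line -42.414524 centroid -50.62460295422115 0.04000574667886151
```

Request:
arm_command:
  commands:
    - [1,0,0,4,0,0,0]
    - [1,0,0,4,0,0,0]
    - [1,0,0,4,0,0,0]
    - [1,0,0,4,0,0,0]
    - [1,0,0,2,0,0,0]
    - [1,0,0,0,0,0,0]
    - [1,0,0,0,0,0,0]

```text
time: 14.75
eef_pos: [0.5457, -0.1181, 0.0855]
tool_rot: [0.002, 0.708, 0.706, 0.001]
contact_force: [-7.8, 1.9, 35.8]
width: 0.0002
finger_force: 18.2
```

Request:
arm_command:
  commands:
    - [1,0,0,-10,0,0,0]
    - [1,0,0,-20,0,0,0]
    - [1,0,0,-40,0,0,0]
    - [1,0,0,-40,0,0,0]
    - [1,0,0,-20,0,0,0]
    - [1,0,0,0,0,0,0]
    - [1,0,0,0,0,0,0]

```text
time: 15.45
eef_pos: [0.5439, -0.1177, 0.2093]
tool_rot: [-0.0, 0.708, 0.706, -0.0]
contact_force: [-0.2, -0.5, -0.2]
width: 0.0001
finger_force: 0.0
```

```bash
python3 - <<'E'
from st import *
state();d=snap('wrist','w23');print(sel(d));P=pts(d)
b=np.array([.5437,-.119]);m=(np.hypot(P[...,0]-b[0],P[...,1]-b[1])<.011)&(P[...,2]<.09);print('button z',np.median(P[m][:,2]),m.sum())
d=np.load('w20.npz');P=pts(d);m=(np.hypot(P[...,0]-b[0],P[...,1]-b[1])<.011)&(P[...,2]<.09);print('before',np.median(P[m][:,2]))
E
```

```text
15.45 [ 0.5439 -0.1177  0.2093] axis->tcp in tool mm [ 28.8 -89.5   0.1] tool x box deg 107.00077370702282 w 5.3674788490134236e-05 F [-0.2 -0.5 -0.2] z axis [-0.001  0.    -1.   ]
(np.int64(391), array([ 0.64736303, -0.17510311,  0.09150762]), 'fin box deg', np.float64(-46.49312526599666), ((648.2565307617188, -176.38047790527344), (10.099678993225098, 36.737850189208984), 27.95056915283203))
button z 0.0678840549383955 403
before 0.06748641197565308
```

Selector is at the pin, and the button has been pressed and is up again.

```bash
python3 -c "
from cell import bot
print(bot.hand_in())"
```

```text
the job is handed in; nothing more can be done
None
```

I turned the selector to the pinned position (position 4), then pressed the button fully down; it sprang back up, and I handed the job in at about 15.5 s, though the hand-in returned no verdict.

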